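# Ready the slide lamp: iris lever to the middle mark, frosted filter in

### The job

Get the slide-viewing lamp ready for checking blood films: with closed fingertips push its iris lever round the arc until the pointer stands at the long middle mark of the scale, and push the frosted filter round on its arm until it rests against its stop over the light opening (in either order). Push gently without pinching anything, and leave everything else on the desk where it stands.

Things in the scene. Friction and masses are not known exactly. Their poses are not given: they have to be found in the camera images.
- lamp: slide-viewing lamp, low grey housing fixed to the desk, flat deck 52 mm above the desk. Origin on the desk, under the axis of the round light opening; the housing reaches 112 mm to the front (-x, the robot's side), 115 mm to the rear, 100 mm to each side of it. Axes: x to its rear, y to its left, z up. Place and yaw vary
- iris_ring (a joint): angle (rad) of the black iris ring (80 mm across, top 70 mm above the desk) about the vertical axis through the lamp's origin, 0 to 2.0. 0: lever at the scale's left end, iris open; grows as the lever goes counter-clockwise from above (lamp's left, front, right) and the iris closes. At 1.0 it points along the lamp's -x, at the middle mark. Stays where it is left; takes about 1.5 N at the knob
- lever_knob (a point): middle of the upright black knob on the iris lever: a round post of 10 mm diameter, from 66 to 98 mm above the desk, 70 mm from the ring's axis, on a flat radial bar 8 mm wide (61 to 66 mm above the desk) whose pointed end reaches to 81 mm. This point is 82 mm above the desk and moves with the lever
- middle_mark (a point): centre of the long middle mark, straight in front (-x) of the light opening: the longest and widest of the five main marks, 16 mm long, on the aluminium scale arc on the deck. Main marks are 0.4 rad apart, from 83 mm outward of the ring's axis, with shorter thin marks half-way between
- filter_arm (a joint): angle (rad) of the swing-in filter about its upright pivot, 0 to 1.45. 0: parked over the rear right of the deck; it grows counter-clockwise seen from above; at 1.45 it meets its stop with the filter centred over the light opening. It stays where it is left; friction needs about 1 N at the pin
- filter_pivot (a point): axis of the filter's pivot, on the lamp's right: 72 mm to the lamp's -y from its origin. This point is 83 mm above the desk
- filter_pin (a point): middle of the upright black pin, 9 mm diameter, by which the filter is pushed: 83 to 111 mm above the desk (this point 97 mm), 104 mm from the pivot, at the arm's free end. The frosted disc in its aluminium frame (55 mm diameter, 77 to 84 mm above the desk) is centred 72 mm from the pivot on the same line. At the stop the pin stands 32 mm to the lamp's left (+y) of its origin
- dropper_bottle: small white dropper bottle with a blue top, 24 mm diameter, 60 mm tall, standing loose on the rear left of the lamp's deck; leave it. Origin at the centre of its underside
- vial_0: brown vial with white cap, 22 mm diameter, 53 mm tall, standing loose to the left of the lamp; leave it. Origin at the centre of its underside
- stamp: wooden hand stamp, 27x46x70 mm, loose to the left of the lamp; leave it. Origin at the centre of its underside
- label_roll: white label roll, 68 mm across, 26 mm high, loose at the left; leave it. Origin at the centre of its underside
- stapler: black stapler, 36x128x47 mm, loose behind the lamp; leave it. Origin at the centre of its underside
- tube_lying_2: blood tube lying on the desk at the left, 79 mm long, 16 mm thick; leave it. Origin at its underside, half-way along

How it is judged:
At the end, for the whole second after the job is handed in: The iris lever points at the long middle mark within 0.08 rad (a fifth of the mark spacing, about 6 mm at the pointer's tip) and is at rest, and the filter stands over the light opening within 0.07 rad of its stop (value of joint iris_ring between 0.92 and 1.08 rad and value of joint filter_arm above 1.38 rad and not (velocity of joint iris_ring above 0.05 rad/s) and not (velocity of joint iris_ring below -0.05 rad/s)); the robot touches nothing.
It fails at once if the iris lever is pinched or forced (over 15 N) (contact force between the fingers and iris_ring above 15 N).
It fails at once if the filter is pinched or forced (over 25 N) (contact force between the fingers and filter_arm above 25 N).
It fails at once if a loose thing on the desk or on the lamp is lifted, carried or shoved more than 15 mm (distance of any of dropper_bottle, vial_0, stamp, label_roll, stapler, tube_lying_2 from where it was at the start of the episode above 0.015 m).
It fails at once if the dropper bottle on the lamp is knocked over (angle between dropper_bottle's own z axis and vertical above 0.5 rad).
It also fails if it takes over 48 s, if anything falls off the work surface, if the arm or the gripper's body presses on something with over 40 N, if the wrist force passes 120 N, or if a joint passes its speed limit or range.

### The arm

A 7-joint arm with a two-finger parallel gripper is mounted at the origin on a cart in front of the work surface, level with it; the furniture and walls round the work are solid. World frame = base frame: x ahead of the robot, y to its left, z up, the work surface at z = 0. Lengths are in m, angles in rad, forces in N, time in s.
With the tool pointing down it reaches from about 0.4 to 0.85 m from the base axis. Payload 4.4 kg.
Tool frame: the origin (TCP) lies between the finger pads; the fingertips stand robot.finger_overhang ahead of it and the grasp point (between the pads) is the TCP (robot.finger_overhang is the distance from the TCP to the fingertips, in m); z points along the fingers, y is the line along which they close (so a half turn about z gives the same grasp; the last joint's range is limited). The gripper opens to 94 mm and grips with 3 to 60 N. Pads are 16 mm wide; open, the fingers measure 119 mm over their backs; the gripper's body (75 mm by 177 mm) begins 78 mm behind the grasp point.
Start: joints at [1.092, 0.628, 0.038, 1.517, -0.027, 0.996, -0.02], TCP at [0.261, -0.595, 0.2] pointing down, gripper open.
Joint ranges: [-3.06, 3.06], [-0.37, 2.12], [-1.25, 1.32], [0.18, 2.47], [-1.1, 4.24], [0.23, 1.98], [-2.94, 2.94]. Speed limits (rad/s): [2.57, 2.57, 3.14, 3.14, 3.14, 3.14, 3.14].

### API

Orientations are given as a unit quaternion [w, x, y, z].
In Python, from station import robot gives the robot as it stands. The module is installed in compiled form; this text tells all that it offers.
- The arm moves only by the tool play_rows, never from a script. Its argument "targets" is a list of rows, each a list of 7 numbers: the turn, a rotation vector about the world's x, y, z in rad, then the shift along the world's x, y, z in mm, then the finger opening in mm, from 0 to 94. In form: [[ax, ay, az, x, y, z, jaw], ...]. A call has 1 to 5 rows; each row is the pose to reach, as a shift and turn from the pose commanded when the call began; what a row does not reach only later rows make up. A row lasts 1/10 s, in which the tool goes at most 50 mm and 8.59 degrees, less where a joint would pass 70% of its speed; a pose out of reach is approached as far as the arm can. A call with a gripper value outside its range is refused whole. The fingers move at their own pace and stop on an object; the grip force is fixed at half the most. Time passes only in rows, so rows that repeat a pose let the fingers close. It gives the time, the measured TCP pose, the force, the opening and the grip force at its end, in the units of the state.
- robot.state(): the state, without advancing time (a new reading comes with each control period).
- robot.read_camera(name): name is "side" or "top" or "wrist"; returns a dict with "pixels" (480x640x3 uint8, red, green, blue), "z_map" (480x640 float32, m along the optical axis (not along the pixel's ray), 0 where there is no reading), "mtx" (3x3 intrinsics, pixels), "rvec" (rotation vector, rad) and "tvec" (3), from world to camera coordinates, as OpenCV has them. Camera axes: x right, y down, z forward; pixel columns grow to the right and rows downward; lengths in m; the calibration is good to about 2 mm. A picture is of the moment at which its call begins.
- robot.sign_off(): hands the job in; it is judged then, once.
Trained networks look in the newest picture that a camera, given by its name, has taken for a name from the list of things; names that differ only in an ending like _2 or _b are one class to them, and where a whole thing is asked for, a point or a joint stands for the part that bears it (a point fixed in the world has none). Each returns a list of dicts, best first, with "p" (0 to 1); they miss things now and then, are a little off and sometimes report something else, mostly with a low value. They report only what shows in the picture. A call takes as long as a camera call.
- robot.cut_out(camera, thing): "pixels" (480x640 bool, what is visible of it) and "extent" ([left, top, right, bottom] in pixels, round what is visible of it).
The state is a dict: "time": time; "joint_positions": joint angles; "joint_vel": joint speeds; "joint_efforts": joint torques, N m; "tool_pos": TCP position; "orientation": TCP orientation; "ft_force": force on the tool from outside, world axes, zero at the start; "ft_torque": the same for the moment, N m; "gripper_width": opening from 0.0 (shut) to 1.0 (fully open); "gripper_force": force on a finger pad.
Only numpy, scipy, OpenCV 4.12 (cv2) and the standard library are available. Lean on these libraries where they do the work, as an engineer would, in place of code of your own. Each camera call takes 0.05 s, during which the arm holds its last target. There are 200 camera calls.

## Working session

There is one attempt and no reset: what is moved stays moved. The work goes in short steps, Python scripts to look and compute and a tool call to move; the robot and the scene stay as the last step left them, time stands still between calls to the robot, and variables do not carry over. Pictures are saved under pics/ and viewed, at most 13 in all, crops included, and the job is handed in when it is done.

Besides the shell and the picture viewer there is one more tool, called after "Call:" as name(argument=value, ...) on one line, values as JSON. play_rows: Moves the arm, as the interface text tells. Its arguments: {"type":"object","properties":{"targets":{"type":"array"}},"required":["targets"]}

```bash
mkdir -p pics; cat > h.py <<'E'
import numpy as np, cv2
from station import robot
def world(c,u,v,z=None):
    K=c["mtx"];R,_=cv2.Rodrigues(np.array(c["rvec"],float));t=np.array(c["tvec"]).ravel()
    u=np.atleast_1d(u).astype(float);v=np.atleast_1d(v).astype(float)
    r=np.stack([(u-K[0,2])/K[0,0],(v-K[1,2])/K[1,1],np.ones_like(u)],1)
    if z is None:
        d=c["z_map"][v.astype(int),u.astype(int)]
        return (r*d[:,None]-t)@R
    o=-R.T@t; w=r@R
    return o+w*((z-o[2])/w[:,2])[:,None]
def proj(c,P):
    return cv2.projectPoints(np.atleast_2d(P).astype(float),np.array(c["rvec"],float),np.array(c["tvec"],float),c["mtx"],None)[0][:,0]
def save(c,n,crop=None):
    im=c["pixels"][:,:,::-1]
    if crop: x0,y0,x1,y1,s=crop; im=cv2.resize(im[y0:y1,x0:x1],None,fx=s,fy=s,interpolation=cv2.INTER_CUBIC)
    cv2.imwrite("pics/"+n+".png",im)
E
python3 - <<'E'
from h import *
print(robot.finger_overhang, robot.state())
for n in ("top","side"):
    c=robot.read_camera(n); save(c,n+"0"); print(n,c["mtx"][0,0],-cv2.Rodrigues(np.array(c["rvec"]))[0].T@np.array(c["tvec"]).ravel())
    for th in ["lamp","iris_ring","filter_arm","lever_knob","filter_pin","dropper_bottle"]:
        for d in robot.cut_out(n,th)[:2]:
            v,u=np.nonzero(d["pixels"]); P=world(c,u,v); z=c["z_map"][v,u]>0
            print(th,round(d["p"],2),d["extent"],len(u),np.median(P[z],0).round(4),np.percentile(P[z],97,axis=0).round(3))
E
```

```text
0.019 {'time': 0.0, 'joint_positions': array([ 1.09221292,  0.62933008,  0.03844052,  1.51835178, -0.02701679,
        0.99630225, -0.01998355]), 'joint_vel': array([-0.00096034,  0.00019263, -0.00117063, -0.00135839,  0.00011895,
       -0.0005662 , -0.00213848]), 'joint_efforts': array([-1.50746117e-03, -5.49731219e+01,  1.14317615e+00, -1.86633307e+01,
       -5.22106932e-02,  2.35144183e-02,  1.12049763e-04]), 'tool_pos': array([ 0.2605153, -0.5947722,  0.1986697]), 'orientation': array([-9.16066782e-04,  9.78775396e-01,  2.04933760e-01, -1.96230742e-04]), 'ft_force': array([-0.12502772, -0.50771011, -0.03434506]), 'ft_torque': array([ 0.05220178, -0.02262609,  0.03662079]), 'gripper_force': 0.0, 'gripper_width': 1.0006726526654128}
top 573.2470791950035 [0.37135575 0.13099578 1.17284565]
lamp 0.74 [337.1, 270.1, 390.2, 317.0] 941 [0.5091 0.0679 0.0681] [0.553 0.107 0.075]
lamp 0.59 [315.5, 229.4, 422.6, 350.3] 11425 [0.5112 0.0597 0.0521] [0.622 0.154 0.082]
iris_ring 0.69 [209.9, 238.7, 243.6, 269.4] 839 [0.5939 0.3492 0.0244] [0.625 0.378 0.029]
iris_ring 0.62 [339.4, 267.1, 3
[... 534 characters left out ...]
e 608.9416825783006 [-0.00771515  1.16108937  0.9150496 ]
iris_ring 0.7 [336.0, 230.8, 370.0, 258.7] 443 [0.5112 0.0822 0.0715] [0.555 0.113 0.096]
filter_arm 0.6 [320.9, 204.8, 366.2, 224.8] 357 [0.5868 0.0059 0.0857] [0.626 0.035 0.107]
filter_arm 0.42 [310.3, 342.0, 335.6, 373.8] 252 [0.4216 0.3906 0.0149] [0.436 0.427 0.02 ]
lever_knob 0.8 [337.9, 229.9, 369.7, 258.8] 446 [0.5118 0.0852 0.0713] [0.555 0.113 0.096]
lever_knob 0.45 [321.6, 208.6, 368.2, 224.9] 337 [0.5865 0.0058 0.0856] [0.624 0.036 0.098]
filter_pin 0.9 [321.0, 206.3, 370.6, 228.6] 411 [0.5894 0.0038 0.0853] [0.629 0.035 0.104]
dropper_bottle 0.72 [312.5, 236.7, 326.3, 259.0] 224 [0.5716 0.1382 0.0783] [0.602 0.146 0.11 ]
```

```bash
python3 - <<'E'
from h import *
c=robot.read_camera("top"); save(c,"top1",(300,215,440,365,4))
c2=robot.read_camera("side"); save(c2,"side1",(260,160,440,300,4))
v,u=np.nonzero(c["z_map"]>0); P=world(c,u,v)
s=(P[:,0]>.35)&(P[:,0]<.7)&(P[:,1]>-.1)&(P[:,1]<.22)
d=s&(P[:,2]>.048)&(P[:,2]<.12)
m=np.zeros((480,640),np.uint8); m[v[d],u[d]]=1
n,l,st,ce=cv2.connectedComponentsWithStats(m); k=1+np.argmax(st[1:,4])
q=l[v,u]==k; q&=d
r=cv2.minAreaRect(P[q][:,:2].astype(np.float32)*1000); print("deck rect mm",r,cv2.boxPoints(r))
# iris ring top z~.07
e=s&(abs(P[:,2]-.07)<.004); 
(cx,cy),rr=cv2.minEnclosingCircle(P[e][:,:2].astype(np.float32)); print("ring band",cx,cy,rr,e.sum(),P[e].mean(0))
for z0,z1 in((.088,.1),(.1,.115)):
    e=s&(P[:,2]>z0)&(P[:,2]<z1); print(z0,[tuple(x) for x in np.c_[P[e].round(3),u[e],v[e]]][:25])
E
```

```text
deck rect mm ((518.1279296875, 60.964073181152344), (225.43707275390625, 198.62606811523438), 3.0463123321533203) [[400.29083  154.14655 ]
 [410.8465   -44.198833]
 [635.965    -32.2184  ]
 [625.40936  166.12698 ]]
ring band 0.5291928648948669 0.06638699769973755 0.08397877216339111 655 [0.51573139 0.0627359  0.06904598]
0.088 [(np.float64(0.621), np.float64(0.023), np.float64(0.095), np.float64(388.0), np.float64(233.0)), (np.float64(0.62), np.float64(0.023), np.float64(0.093), np.float64(388.0), np.float64(234.0)), (np.float64(0.619), np.float64(0.023), np.float64(0.089), np.float64(388.0), np.float64(235.0)), (np.float64(0.617), np.float64(0.022), np.float64(0.097), np.float64(389.0), np.float64(235.0)), (np.float64(0.617), np.float64(0.02), np.float64(0.095), np.float64(390.0), np.float64(235.0)), (np.float64(0.617), np.float64(0.018), np.float64(0.097), np.float64(391.0), np.float64(235.0)), (np.float64(0.615), np.float64(0.022), np.float64(0.094), np.float64(389.0), np.float64(236.0)), (np.float64(0.617), np.float64(0.019), np.float64(0.089), np.float64(390.0), np.float64(236.0
[... 3373 characters left out ...]
, np.float64(234.0)), (np.float64(0.616), np.float64(0.019), np.float64(0.108), np.float64(391.0), np.float64(234.0)), (np.float64(0.617), np.float64(0.017), np.float64(0.104), np.float64(392.0), np.float64(234.0)), (np.float64(0.576), np.float64(0.135), np.float64(0.102), np.float64(330.0), np.float64(255.0)), (np.float64(0.576), np.float64(0.133), np.float64(0.102), np.float64(331.0), np.float64(255.0)), (np.float64(0.576), np.float64(0.131), np.float64(0.102), np.float64(332.0), np.float64(255.0)), (np.float64(0.575), np.float64(0.129), np.float64(0.104), np.float64(333.0), np.float64(255.0)), (np.float64(0.576), np.float64(0.127), np.float64(0.101), np.float64(334.0), np.float64(255.0))]
```

View pics/top0.png

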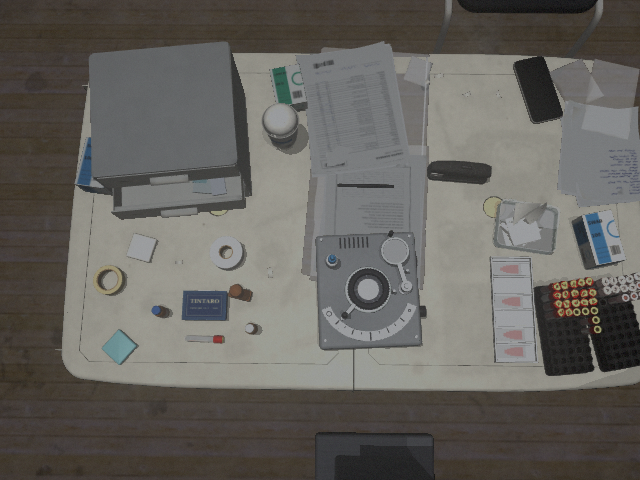

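View pics/top1.png

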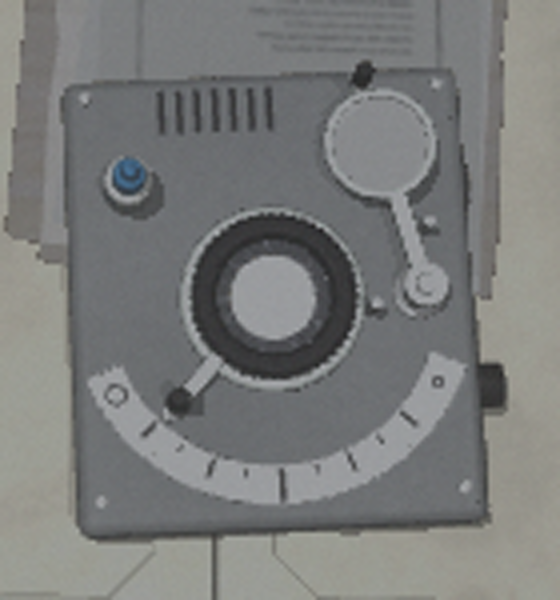

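View pics/side1.png

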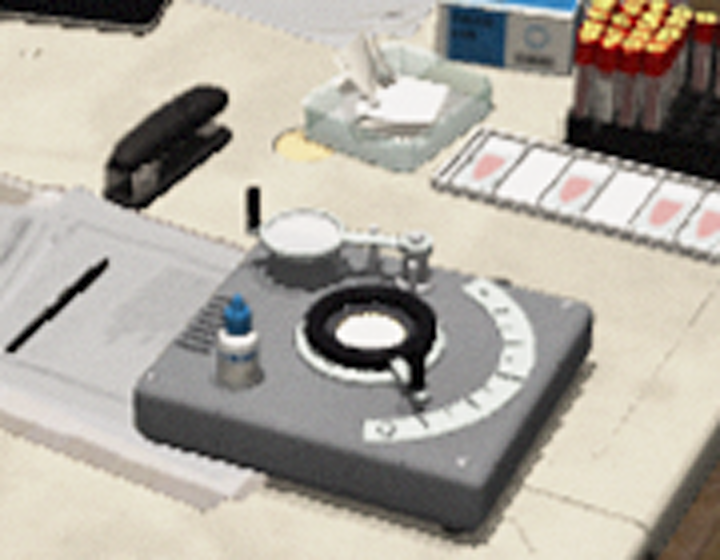

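The top crop shows the lever knob at crop (180,402), i.e. pixel ≈(345,315), left of the long mark at (282,485), pixel ≈(370,336). The filter pin is at crop (363,73), pixel ≈(391,233), and the bottle is at pixel (332,260), clear of both paths. In the side view the knob stands at crop (418,380) and the pin at (253,207).

```bash
cat >> h.py <<'E'
def dark(c,x0,y0,x1,y1,z):
    g=c["pixels"][y0:y1,x0:x1].max(2); v,u=np.nonzero(g<50); return world(c,u+x0,v+y0,z)
E
python3 - <<'E'
from h import *
c=robot.read_camera("top")
a=world(c,300+273/4,215+296/4,.067)[0]; print("opening",a)
mk=world(c,300+282/4,215+485/4,.053)[0]; print("mark",mk, "yaw", np.degrees(np.arctan2(*(a-mk)[[1,0]])))
pv=world(c,300+425/4,215+284/4,.09)[0]; print("pivot",pv)
print("knob top",world(c,300+180/4,215+399/4,.098)[0])
print("pin top",world(c,300+363/4,215+68/4,.111)[0])
print("knob side", [world(robot.read_camera("side"),260+418/4,160+358/4,.098)[0]], "pin side",world(robot.read_camera("side"),260+253/4,160+188/4,.111)[0])
yaw=np.radians(3.05); R=np.array([[np.cos(yaw),-np.sin(yaw)],[np.sin(yaw),np.cos(yaw)]])
o=np.array([.5181,.0610])-R@[.0015,0]; print("origin from rect",o,"mark pred",o+R@[-.091,0],"pivot pred",o+R@[0,-.072])
E
```

```text
opening [0.51586734 0.06009462 0.067     ]
mark [0.42582941 0.05513514 0.053     ] yaw 3.1527907839568945
pivot [ 0.51932769 -0.01062868  0.09      ]
knob top [0.46293418 0.10567678 0.098     ]
pin top [0.61947953 0.01986954 0.111     ]
knob side [array([0.46110389, 0.11882941, 0.098     ])] pin side [0.62394809 0.01740778 0.111     ]
origin from rect [0.51660212 0.06092019] mark pred [0.42573103 0.05607832] pivot pred [ 0.52043306 -0.01097782]
```

Call:
play_rows(targets=[[0, 0, -0.15, 44, 80, 0, 0], [0, 0, -0.3, 88, 160, 0, 0], [0, 0, -0.45, 120, 215, 0, 0], [0, 0, -0.6, 150, 260, 0, 0], [0, 0, -0.737, 180, 310, 0, 0]])

```text
time: 1.45
tool_pos: [0.3858, -0.3768, 0.1998]
orientation: [0.0, 0.986, -0.165, 0.0]
ft_force: [0.9, -0.3, -0.9]
gripper_width: 0.609
gripper_force: 0.0
```

```bash
python3 - <<'E'
from h import *
c=robot.read_camera("side"); 
for P in ([.463,.1057,.098],[.463,.1057,.066],[.6195,.0199,.111],[.516,.0605,.07]):
    p=proj(c,P)[0]; print(P,((p-[260,160])*4).round())
E
```

```text
[0.463, 0.1057, 0.098] [425. 345.]
[0.463, 0.1057, 0.066] [423. 390.]
[0.6195, 0.0199, 0.111] [257. 192.]
[0.516, 0.0605, 0.07] [376. 322.]
```

Call:
play_rows(targets=[[0, 0, -0.1, 20, 45, 0, 0], [0, 0, -0.15, 35, 92, 0, 0], [0, 0, -0.15, 50, 140, 0, 0], [0, 0, -0.15, 60, 190, 0, 0], [0, 0, -0.15, 60, 190, 0, 0]])

```text
time: 2.0
tool_pos: [0.4468, -0.1807, 0.1994]
orientation: [-0.002, 0.973, -0.229, -0.0]
ft_force: [0.0, -0.7, 0.1]
gripper_width: 0.143
gripper_force: 0.0
```

```bash
python3 - <<'E'
from h import *
s=robot.state(); print(s["tool_pos"],s["orientation"],s["joint_positions"].round(2))
print(np.degrees(2*np.arctan2(s["orientation"][2],s["orientation"][1]))-90)
E
```

```text
[ 0.44684344 -0.18065451  0.19938827] [-2.10029912e-03  9.73475053e-01 -2.28783009e-01 -4.93929907e-04] [ 0.13  0.4   0.27  1.98 -0.16  0.78 -1.54]
-116.4509286627198
```

Call:
play_rows(targets=[[0, 0, 0.05, 5, 45, 0, 0], [0, 0, 0.1, 10, 92, 0, 0], [0, 0, 0.137, 15, 138, 0, 0], [0, 0, 0.137, 20, 184, 0, 0], [0, 0, 0.137, 25, 230, 0, 0]])

```text
time: 2.5
tool_pos: [0.4705, 0.0424, 0.1999]
orientation: [-0.0, 0.986, -0.168, 0.001]
ft_force: [1.4, -0.3, -0.8]
gripper_width: 0.008
gripper_force: 0.0
```

Call:
play_rows(targets=[[0, 0, 0, 0, 42, 0, 0], [0, 0, 0, 0, 82, 0, 0], [0, 0, 0, 0, 82, -30, 0], [0, 0, 0, 0, 82, -60, 0], [0, 0, 0, 0, 82, -60, 0]])

```text
time: 3.0
tool_pos: [0.4677, 0.1224, 0.137]
orientation: [0.002, 0.986, -0.168, -0.003]
ft_force: [-0.9, -0.6, -0.3]
gripper_width: 0.007
gripper_force: 0.0
```

```bash
python3 - <<'E'
from h import *
s=robot.state(); print(s["tool_pos"],s["ft_force"],s["gripper_width"])
print(np.degrees(2*np.arctan2(s["orientation"][2],s["orientation"][1]))-90)
c=robot.read_camera("side"); save(c,"side2",(290,130,430,280,4))
E
```

```text
[0.4677143  0.12244342 0.13701652] [-0.89928574 -0.58769196 -0.29127364] 0.006873929729804188
-109.29016096361192
```

View pics/side2.png

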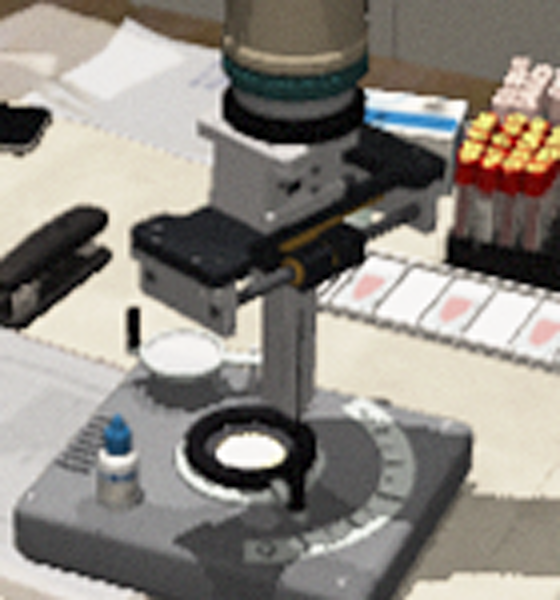

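Call:
play_rows(targets=[[0, 0, 0, 4, 14, 0, 0], [0, 0, 0, 4, 14, 0, 0], [0, 0, 0, 4, 14, 0, 0]])

```text
time: 3.35
tool_pos: [0.475, 0.1383, 0.1407]
orientation: [-0.001, 0.986, -0.167, 0.001]
ft_force: [-0.1, 0.8, -1.1]
gripper_width: 0.006
gripper_force: 0.0
```

```bash
python3 - <<'E'
from h import *
s=robot.state(); print(s["tool_pos"],s["ft_force"],s["gripper_width"])
E
```

```text
[0.47503954 0.13828681 0.14072304] [-0.07902107  0.82704991 -1.09554869] 0.005550994864173282
```

Call:
play_rows(targets=[[0, 0, 0, 0, 0, -20, 0], [0, 0, 0, 0, 0, -46, 0], [0, 0, 0, 0, 0, -46, 0], [0, 0, 0, -4, -8, -46, 0], [0, 0, 0, -6, -13, -46, 0]])

```text
time: 3.85
tool_pos: [0.4682, 0.1236, 0.0947]
orientation: [-0.0, 0.986, -0.168, 0.001]
ft_force: [-0.3, -0.8, 0.5]
gripper_width: 0.01
gripper_force: 0.0
```

Call:
play_rows(targets=[[0, 0, 0, -2, -4, 0, 0], [0, 0, 0, -4, -7, 0, 0], [0, 0, 0, -6, -10, 0, 0], [0, 0, 0, -8, -13, 0, 0], [0, 0, 0, -8, -13, 0, 0]])

```text
time: 4.35
tool_pos: [0.4596, 0.1111, 0.0937]
orientation: [0.0, 0.986, -0.168, -0.0]
ft_force: [-0.1, -0.5, 0.5]
gripper_width: 0.006
gripper_force: 0.0
```

Call:
play_rows(targets=[[0, 0, 0, -2, -5, 0, 0], [0, 0, 0, -4, -10, 0, 0], [0, 0, 0, -6, -15, 0, 0], [0, 0, 0, -7, -20, 0, 0], [0, 0, 0, -7, -20, 0, 0]])

```text
time: 4.85
tool_pos: [0.4528, 0.0905, 0.0936]
orientation: [0.0, 0.986, -0.169, -0.0]
ft_force: [0.3, -0.2, -0.2]
gripper_width: 0.004
gripper_force: 0.0
```

```bash
python3 - <<'E'
from h import *
s=robot.state(); print(s["tool_pos"],s["ft_force"],s["gripper_width"])
c=robot.read_camera("side"); save(c,"side3",(310,180,410,270,6))
K=np.array([.516,.0605])
for a in (.7,.8,.9,1.0):
    f=np.radians(183.1)+a-1; p=np.r_[K+.07*np.array([np.cos(f),np.sin(f)]),.08]; print(a,((proj(c,p)[0]-[310,180])*6).round())
E
```

```text
[0.45275931 0.0905152  0.09359411] [ 0.33643164 -0.17130738 -0.19470931] 0.004164170752550693
0.7 [401. 409.]
0.8 [411. 401.]
0.9 [420. 392.]
1.0 [427. 383.]
```

View pics/side3.png

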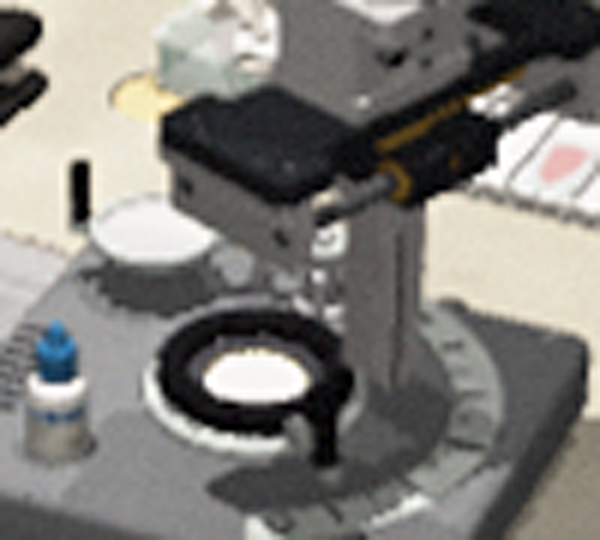

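```bash
python3 - <<'E'
from h import *
c=robot.read_camera("side"); R=cv2.Rodrigues(np.array(c["rvec"]))[0]
f=lambda P:((proj(c,P)[0]-[310,180])*6).round()
print("tip",f([.4528,.0905,.0746]),"tcp",f([.4528,.0905,.0936]))
for P in ([.463,.1057,.098],[.463,.1057,.066],[.4685,.0995,.09]): print(P,f(P))
# depth points around fingers and knob in side
for (u,v) in ((327,400),(327,430),(322,445),(385,330),(400,360),(360,330),(345,380)):
    print((u,v),world(c,310+u/6,180+v/6)[0].round(4))
t=robot.read_camera("top"); save(t,"top3",(310,220,430,345,5))
ft=lambda P:((proj(t,P)[0]-[310,220])*5).round()
print("top tip",ft([.4528,.0905,.0746]))
E
```

```text
tip [376. 434.] tcp [377. 394.]
[0.463, 0.1057, 0.098] [337. 398.]
[0.463, 0.1057, 0.066] [335. 465.]
[0.4685, 0.0995, 0.09] [331. 403.]
(327, 400) [0.4643 0.1122 0.1008]
(327, 430) [0.4628 0.1146 0.0886]
(322, 445) [0.4659 0.112  0.0787]
(385, 330) [0.4461 0.1014 0.1325]
(400, 360) [-0.0077  1.1611  0.915 ]
(360, 330) [0.4561 0.1021 0.1298]
(345, 380) [0.4817 0.0567 0.07  ]
top tip [213. 506.]
```

View pics/top3.png

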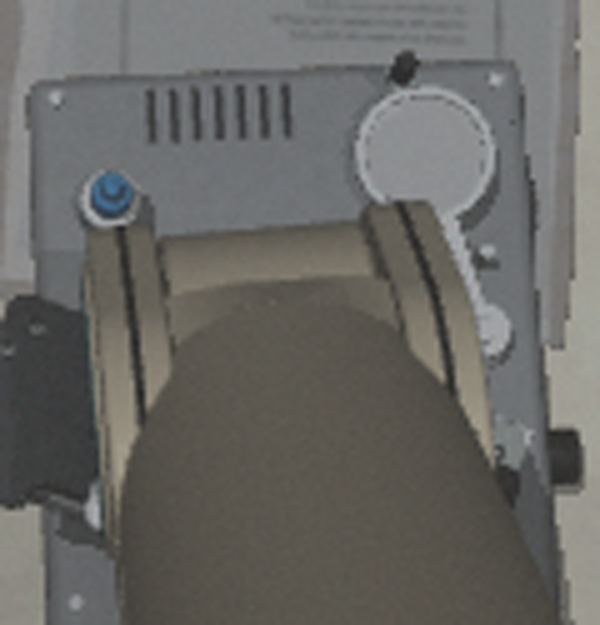

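```bash
python3 - <<'E'
from h import *
c=robot.read_camera("side")
for vv in range(320,460,12):
    print(vv,[(u,tuple((1000*world(c,310+u/6,180+vv/6)[0]).round().astype(int))) for u in range(345,430,12)])
im=c["pixels"][215:265,355:395][:,:,::-1].astype(float)
cv2.imwrite("pics/side4.png",cv2.resize(np.clip(im*1.8,0,255).astype(np.uint8),None,fx=12,fy=12,interpolation=cv2.INTER_CUBIC))
E
```

```text
320 [(345, (np.int64(462), np.int64(104), np.int64(134))), (357, (np.int64(457), np.int64(104), np.int64(135))), (369, (np.int64(452), np.int64(104), np.int64(137))), (381, (np.int64(449), np.int64(100), np.int64(136))), (393, (np.int64(444), np.int64(98), np.int64(136))), (405, (np.int64(443), np.int64(91), np.int64(132))), (417, (np.int64(440), np.int64(86), np.int64(130))), (429, (np.int64(476), np.int64(-15), np.int64(58)))]
332 [(345, (np.int64(462), np.int64(104), np.int64(128))), (357, (np.int64(457), np.int64(103), np.int64(129))), (369, (np.int64(451), np.int64(104), np.int64(132))), (381, (np.int64(446), np.int64(105), np.int64(134))), (393, (np.int64(445), np.int64(96), np.int64(129))), (405, (np.int64(443), np.int64(90), np.int64(126))), (417, (np.int64(480), np.int64(-11), np.int64(53))), (429, (np.int64(-8), np.int64(1161), np.int64(915)))]
344 [(345, (np.int64(461), np.int64(104), np.int64(123))), (357, (np.int64(456), np.int64(105), np.int64(125))), (369, (np.int64(451), np.int64(104), np.int64(126))), (381, (np.int64(448), np.int64(101), np.int64(125))), (393, (np.in
[... 3305 characters left out ...]
3), np.int64(57))), (381, (np.int64(459), np.int64(70), np.int64(56))), (393, (np.int64(457), np.int64(64), np.int64(53))), (405, (np.int64(452), np.int64(62), np.int64(54))), (417, (np.int64(448), np.int64(61), np.int64(54))), (429, (np.int64(443), np.int64(59), np.int64(55)))]
452 [(345, (np.int64(472), np.int64(77), np.int64(51))), (357, (np.int64(464), np.int64(82), np.int64(57))), (369, (np.int64(461), np.int64(77), np.int64(54))), (381, (np.int64(456), np.int64(77), np.int64(56))), (393, (np.int64(452), np.int64(74), np.int64(56))), (405, (np.int64(448), np.int64(72), np.int64(56))), (417, (np.int64(445), np.int64(66), np.int64(53))), (429, (np.int64(441), np.int64(64), np.int64(53)))]
```

View pics/side4.png

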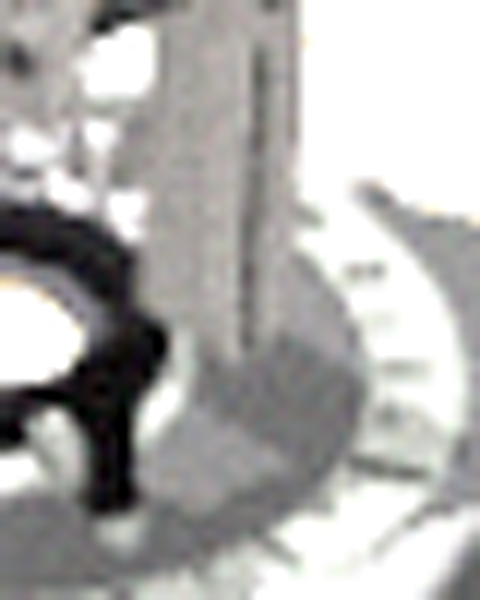

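The side views show the knob still at its start (crop ≈(327,430)). The fingertip's lower edge is at about z 0.105, so it passed over the knob. The real tip is about 30 mm higher than I assumed. I'll go back and descend further.

Call:
play_rows(targets=[[0, 0, 0, 10, 22, 6, 0], [0, 0, 0, 22, 46, 6, 0], [0, 0, 0, 22, 46, 0, 0], [0, 0, 0, 22, 46, -10, 0], [0, 0, 0, 22, 46, -14, 0]])

```text
time: 5.55
tool_pos: [0.4736, 0.1365, 0.0783]
orientation: [0.001, 0.986, -0.168, -0.001]
ft_force: [0.6, -0.2, -0.7]
gripper_width: 0.009
gripper_force: 0.0
```

Call:
play_rows(targets=[[0, 0, 0, 0, 0, -4, 0], [0, 0, 0, 0, 0, -8, 0], [0, 0, 0, 0, 0, -10, 0], [0, 0, 0, 0, 0, -10, 0]])

```text
time: 5.95
tool_pos: [0.4748, 0.1372, 0.0694]
orientation: [0.0, 0.986, -0.168, -0.0]
ft_force: [0.3, -0.9, 0.9]
gripper_width: 0.006
gripper_force: 0.0
```

```bash
cat >> h.py <<'E'
def fing(c=None):
    """fingertip points near TCP seen from the side camera"""
    c=c or robot.read_camera("side"); s=robot.state(); T=s["tool_pos"]
    v,u=np.mgrid[180:300,280:440].reshape(2,-1); k=c["z_map"][v,u]>0; P=world(c,u[k],v[k])
    n=(np.linalg.norm(P[:,:2]-T[:2],axis=1)<.02)&(P[:,2]>T[2]-.03)&(P[:,2]<T[2]+.09)&(P[:,2]>.06)
    Q=P[n]; print("tcp",T.round(4),"f",s["ft_force"].round(1))
    for a in np.arange(.06,.16,.008):
        q=Q[(Q[:,2]>=a)&(Q[:,2]<a+.008)]
        if len(q): print(a.round(3),len(q),q[:,:2].mean(0).round(3),q[:,0].min().round(3),q[:,0].max().round(3),q[:,1].max().round(3))
E
python3 -c "
from h import *
fing()"
```

```text
tcp [0.475  0.1373 0.0695] f [ 0.5  0.4 -0.2]
0.06 2 [0.471 0.147] 0.47 0.471 0.154
0.076 8 [0.468 0.137] 0.466 0.469 0.145
0.084 32 [0.472 0.142] 0.463 0.489 0.151
0.092 30 [0.475 0.143] 0.463 0.488 0.152
0.1 35 [0.473 0.144] 0.463 0.489 0.156
0.108 39 [0.473 0.144] 0.464 0.488 0.153
0.116 40 [0.475 0.145] 0.464 0.487 0.152
0.124 37 [0.473 0.142] 0.464 0.487 0.152
0.132 39 [0.473 0.144] 0.463 0.488 0.155
0.14 42 [0.472 0.143] 0.461 0.488 0.154
0.148 39 [0.473 0.144] 0.463 0.489 0.156
0.156 8 [0.472 0.149] 0.467 0.478 0.153
```

Call:
play_rows(targets=[[0, 0, 0, -2, -6, -3, 0], [0, 0, 0, -5, -13, -3, 0], [0, 0, 0, -8, -17, -3, 0], [0, 0, 0, -11, -21, -3, 0], [0, 0, 0, -14, -25, -3, 0]])

```text
time: 6.5
tool_pos: [0.4608, 0.1124, 0.0666]
orientation: [-0.0, 0.986, -0.168, 0.0]
ft_force: [0.4, 0.4, -1.5]
gripper_width: 0.003
gripper_force: 0.8
```

```bash
python3 - <<'E'
from h import *
s=robot.state(); print(s["tool_pos"],s["ft_force"])
c=robot.read_camera("side"); fing(c)
d=robot.cut_out("side","lever_knob")
v,u=np.mgrid[210:275,340:400].reshape(2,-1)
k=(c["pixels"][v,u].max(1)<45)&(c["z_map"][v,u]>0); P=world(c,u[k],v[k]); q=P[(P[:,2]>.076)&(P[:,2]<.1)]
print("knob surface",len(q),np.median(q,0))
E
```

```text
[0.4607553  0.11240782 0.06662873] [ 0.41605773  0.43562872 -1.46782523]
tcp [0.4602 0.1115 0.0666] f [ 0.3  1.3 -1.6]
0.06 8 [0.453 0.105] 0.447 0.463 0.121
0.068 7 [0.454 0.098] 0.451 0.456 0.103
0.076 11 [0.454 0.113] 0.451 0.456 0.121
0.084 35 [0.459 0.119] 0.45 0.475 0.128
0.092 33 [0.459 0.118] 0.451 0.475 0.129
0.1 40 [0.46  0.119] 0.449 0.475 0.128
0.108 36 [0.459 0.12 ] 0.448 0.474 0.129
0.116 43 [0.46  0.118] 0.449 0.476 0.128
0.124 37 [0.459 0.119] 0.448 0.475 0.129
0.132 38 [0.461 0.12 ] 0.449 0.475 0.128
0.14 44 [0.459 0.119] 0.448 0.476 0.13
0.148 35 [0.458 0.12 ] 0.449 0.475 0.131
0.156 2 [0.46  0.121] 0.455 0.466 0.124
knob surface 1 [0.54083492 0.08660093 0.0762364 ]
```

Call:
play_rows(targets=[[0, 0, 0, -2, -5, 0, 0], [0, 0, 0, -4, -10, 0, 0], [0, 0, 0, -6, -15, 0, 0], [0, 0, 0, -7, -20, 0, 0], [0, 0, 0, -8, -24, 0, 0]])

```text
time: 7.1
tool_pos: [0.4528, 0.0879, 0.0666]
orientation: [0.0, 0.986, -0.168, -0.0]
ft_force: [-0.5, 2.1, -0.4]
gripper_width: 0.006
gripper_force: 0.7
```

```bash
python3 - <<'E'
from h import *
s=robot.state(); print(s["tool_pos"],s["ft_force"],s["gripper_force"])
c=robot.read_camera("side"); save(c,"side5",(320,190,410,270,7))
f=lambda P:((proj(c,P)[0]-[320,190])*7).round()
K=np.array([.516,.0605])
for a in (.7,.8,.9,1.0):
    for r in(.07,.081): t=np.radians(183.1)+a-1; print(a,r,f(np.r_[K+r*np.array([np.cos(t),np.sin(t)]),.066]))
print("mark", f([.4333,.056,.053]), f([.4173,.0551,.053]))
E
```

```text
[0.45277054 0.08789844 0.06658562] [-0.49654104  2.06234886 -0.40449623] 0.7124997175014869
0.7 0.07 [396. 441.]
0.7 0.081 [422. 454.]
0.8 0.07 [408. 431.]
0.8 0.081 [436. 443.]
0.9 0.07 [418. 421.]
0.9 0.081 [448. 431.]
1.0 0.07 [427. 411.]
1.0 0.081 [457. 419.]
mark [460. 451.] [505. 462.]
```

View pics/side5.png

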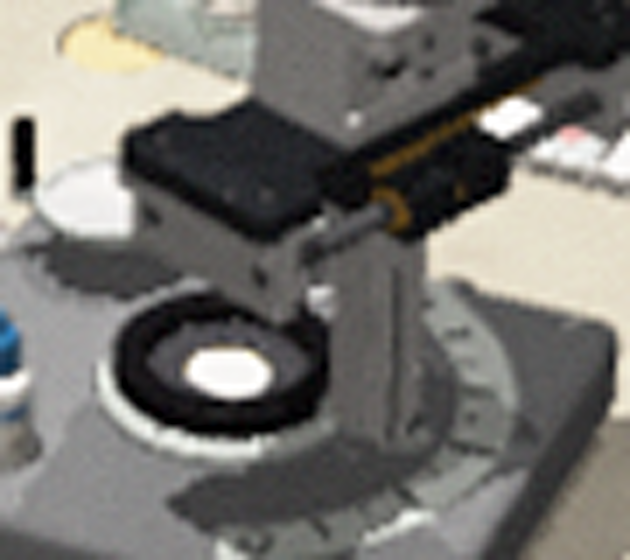

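Call:
play_rows(targets=[[0, 0, 0, -1, -4, 0, 0], [0, 0, 0, -1, -8, 0, 0], [0, 0, 0, -1, -11, 0, 0], [0, 0, 0, -1, -13, 0, 0], [0, 0, 0, -1, -13, 0, 0]])

```text
time: 7.65
tool_pos: [0.4521, 0.0749, 0.0666]
orientation: [0.0, 0.986, -0.168, 0.0]
ft_force: [0.3, -0.2, 0.2]
gripper_width: 0.006
gripper_force: 0.0
```

Call:
play_rows(targets=[[0, 0, 0, 3, 8, 0, 0], [0, 0, 0, 6, 18, 0, 0], [0, 0, 0, 6, 18, 45, 0], [0, 0, 0, 30, 60, 80, 0], [0, 0, 0, 50, 100, 80, 0]])

```text
time: 8.15
tool_pos: [0.5034, 0.1735, 0.1499]
orientation: [-0.001, 0.986, -0.17, 0.003]
ft_force: [1.6, 0.4, -0.2]
gripper_width: 0.004
gripper_force: 0.0
```

```bash
python3 - <<'E'
from h import *
s=robot.state(); print(s["tool_pos"],s["ft_force"],s["gripper_force"])
c=robot.read_camera("top"); save(c,"top6",(330,250,420,350,6))
cs=robot.read_camera("side"); a=cs["pixels"][190:270,320:410][:,:,::-1]; cv2.imwrite("pics/side6.png",cv2.resize(a,None,fx=7,fy=7,interpolation=cv2.INTER_CUBIC))
f=lambda P:((proj(c,P)[0]-[330,250])*6).round(); g=lambda P:((proj(cs,P)[0]-[320,190])*7).round()
K=np.array([.516,.0605])
for a in (.8,.9,1.0,1.1):
    t=np.radians(183.1)+a-1; w=np.array([np.cos(t),np.sin(t)]); print(a,f(np.r_[K+.07*w,.098]),g(np.r_[K+.07*w,.098]),g(np.r_[K+.081*w,.064]))
E
```

```text
[0.50340644 0.17348492 0.14991104] [ 1.58689521  0.36038421 -0.20705102] 0.0
0.8 [202. 442.] [412. 354.] [436. 447.]
0.9 [225. 444.] [422. 344.] [447. 436.]
1.0 [247. 444.] [431. 334.] [457. 423.]
1.1 [270. 442.] [437. 323.] [464. 411.]
```

View pics/side6.png

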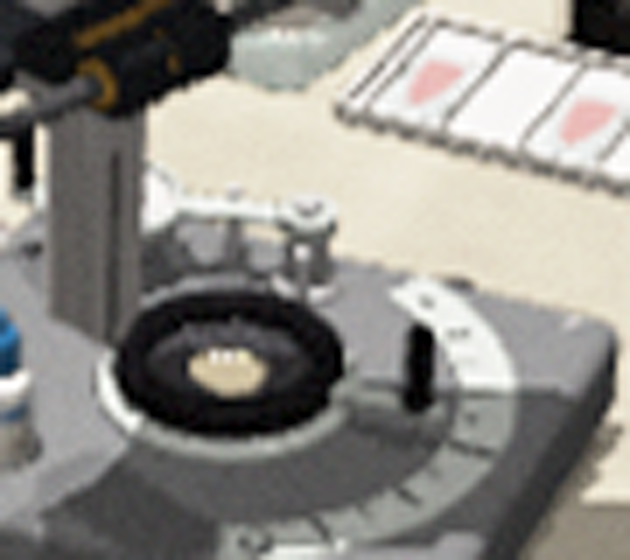

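```bash
python3 - <<'E'
from h import *
cs=robot.read_camera("side")
v,u=np.mgrid[225:252,370:386].reshape(2,-1)
k=(cs["pixels"][v,u].max(1)<45)&(cs["z_map"][v,u]>0); P=world(cs,u[k],v[k]); q=P[(P[:,2]>.07)&(P[:,2]<.1)]
print("knob surf",len(q),np.median(q,0), "px",u[k].mean(),v[k].mean(),v[k].min(),v[k].max())
uv=np.array([u[k].mean(),(v[k].mean())]); print("z.082 ray",world(cs,uv[0],uv[1],.082))
K=np.array([.516,.0605]);
for n,c0 in (("med",np.median(q,0)[:2]-.0045*np.array([-.41,.91])),("ray",world(cs,uv[0],uv[1],.082)[0][:2])):
    r=c0-K; print(n,c0,np.hypot(*r),1+(np.arctan2(r[1],r[0])%(2*np.pi)-np.radians(183.1)))
c=robot.read_camera("top"); g=c["pixels"][300:335,350:395]; 
w=cv2.resize(c["pixels"][255:350,335:425][:,:,::-1],None,fx=6,fy=6,interpolation=cv2.INTER_CUBIC); cv2.imwrite("pics/top7.png",w)
E
```

```text
knob surf 36 [0.44911845 0.0603272  0.0843829 ] px 379.5128205128205 242.66666666666666 237 248
z.082 ray [[0.45068049 0.05662367 0.082     ]]
med [0.45096345 0.0562322 ] 0.06517642925863935 1.011422443727556
ray [0.45068049 0.05662367] 0.06543442283802375 1.0051694650513898
```

View pics/top7.png

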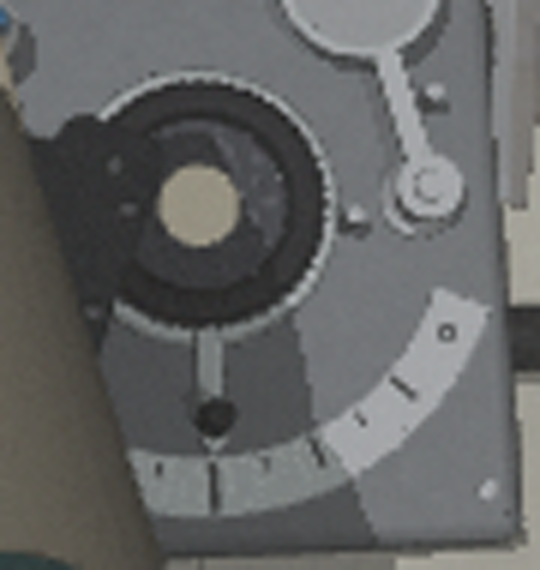

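The top view shows the lever pointer at crop (214,445), in line with the long middle mark at (213,485), so the iris is done. The filter is next.

Call:
play_rows(targets=[[0, 0, 0, 0, 0, 20, 0], [0, 0, -0.1, 30, -30, 20, 0], [0, 0, -0.2, 60, -65, 20, 0], [0, 0, -0.28, 90, -100, 20, 0], [0, 0, -0.28, 115, -135, 20, 0]])

```text
time: 8.85
tool_pos: [0.6158, 0.0355, 0.1656]
orientation: [0.001, 0.952, -0.305, -0.0]
ft_force: [0.2, -0.0, -0.4]
gripper_width: 0.003
gripper_force: 0.0
```

Call:
play_rows(targets=[[0, 0, 0, 25, -35, 0, 0], [0, 0, 0, 25, -35, 0, 0], [0, 0, 0, 25, -35, 0, 0]])

```text
time: 9.15
tool_pos: [0.6395, 0.0009, 0.1652]
orientation: [0.001, 0.952, -0.306, -0.001]
ft_force: [-0.1, 1.7, 0.1]
gripper_width: 0.007
gripper_force: 0.0
```

```bash
python3 - <<'E'
from h import *
s=robot.state(); print(s["tool_pos"],s["ft_force"],np.degrees(2*np.arctan2(s["orientation"][2],s["orientation"][1])),s["joint_positions"].round(2))
E
```

```text
[0.63949242 0.00090391 0.16521973] [-0.12554315  1.70323802  0.0647946 ] -35.5778755616878 [-0.2   0.66  0.26  1.59 -0.2   0.92 -2.06]
```

Call:
play_rows(targets=[[0, 0, 0, 2, 0, -40, 0], [0, 0, 0, 2, 0, -70, 0], [0, 0, 0, 2, 0, -86, 0], [0, 0, 0, 2, 0, -86, 0]])

```text
time: 9.55
tool_pos: [0.639, 0.005, 0.0774]
orientation: [0.001, 0.953, -0.303, -0.004]
ft_force: [0.1, -0.6, 0.3]
gripper_width: 0.005
gripper_force: 0.0
```

```bash
python3 - <<'E'
from h import *
c=robot.read_camera("side"); fing(c)
v,u=np.mgrid[200:230,310:340].reshape(2,-1)
k=(c["pixels"][v,u].max(1)<45)&(c["z_map"][v,u]>0); P=world(c,u[k],v[k]); q=P[(P[:,2]>.087)&(P[:,2]<.112)]
print("pin surf",len(q),np.median(q,0))
save(c,"side8",(285,170,385,245,6))
E
```

```text
tcp [0.6407 0.0046 0.0792] f [ 0.6  0.3 -0.2]
0.076 2 [0.624 0.016] 0.624 0.625 0.017
0.084 4 [0.632 0.015] 0.624 0.639 0.019
0.092 12 [0.639 0.012] 0.626 0.655 0.02
0.1 28 [0.639 0.013] 0.626 0.658 0.022
0.108 33 [0.637 0.011] 0.626 0.655 0.021
0.116 30 [0.638 0.011] 0.627 0.654 0.02
0.124 35 [0.638 0.012] 0.626 0.657 0.022
0.132 34 [0.638 0.011] 0.627 0.654 0.022
0.14 28 [0.638 0.011] 0.627 0.653 0.02
0.148 38 [0.637 0.011] 0.627 0.654 0.023
0.156 33 [0.637 0.01 ] 0.627 0.652 0.023
pin surf 24 [0.62214328 0.02216272 0.10025081]
```

View pics/side8.png

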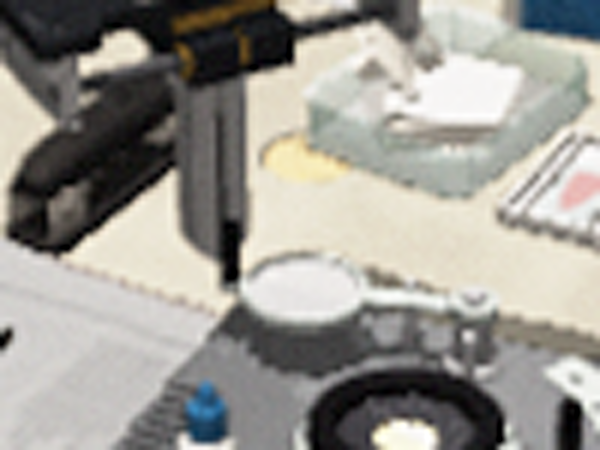

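The fingertip stands behind the pin: tip at crop (210,250), pin at (230,250), about 10 mm gap. It is clear of the disc. Now pushing along the arc.

Call:
play_rows(targets=[[0, 0, 0, -6, 4, 0, 0], [0, 0, 0, -11, 8, 0, 0], [0, 0, 0, -13, 12, 0, 0], [0, 0, 0, -15, 17, 0, 0], [0, 0, 0, -17, 22, 0, 0]])

```text
time: 10.1
tool_pos: [0.6262, 0.0255, 0.081]
orientation: [-0.0, 0.953, -0.304, 0.001]
ft_force: [1.4, -1.6, 0.8]
gripper_width: 0.005
gripper_force: 0.7
```

Call:
play_rows(targets=[[0, 0, 0, -4, 7, 0, 0], [0, 0, 0, -8, 14, 0, 0], [0, 0, 0, -13, 21, 0, 0], [0, 0, 0, -18, 27, 0, 0], [0, 0, 0, -21, 29, 0, 0]])

```text
time: 10.6
tool_pos: [0.6036, 0.0552, 0.0801]
orientation: [-0.0, 0.953, -0.303, -0.001]
ft_force: [1.0, -0.1, 0.2]
gripper_width: 0.005
gripper_force: 0.5
```

```bash
python3 - <<'E'
from h import *
s=robot.state(); print(s["tool_pos"],s["ft_force"],s["gripper_force"])
c=robot.read_camera("side"); fing(c)
for d in robot.cut_out("side","filter_arm")[:2]: 
    v,u=np.nonzero(d["pixels"]); P=world(c,u,v); print(d["p"],np.median(P,0),d["extent"])
E
```

```text
[0.60363728 0.05523889 0.08006038] [ 1.01759593 -0.12412736  0.22871751] 0.4728016421722714
tcp [0.6032 0.0553 0.08  ] f [-0.1  0.3 -0.3]
0.076 7 [0.594 0.053] 0.588 0.599 0.066
0.084 33 [0.592 0.055] 0.584 0.601 0.073
0.092 20 [0.597 0.064] 0.591 0.615 0.072
0.1 33 [0.601 0.064] 0.59 0.618 0.073
0.108 41 [0.602 0.064] 0.591 0.617 0.072
0.116 35 [0.601 0.061] 0.591 0.617 0.072
0.124 36 [0.601 0.061] 0.591 0.618 0.072
0.132 28 [0.602 0.061] 0.591 0.617 0.069
0.14 32 [0.601 0.063] 0.589 0.618 0.073
0.148 35 [0.601 0.061] 0.59 0.62 0.071
0.156 36 [0.603 0.062] 0.592 0.618 0.071
0.61 [0.56978809 0.03705267 0.0856601 ] [322.7, 216.6, 368.0, 236.3]
0.2 [0.59359692 0.3580313  0.02701569] [245.5, 303.9, 277.6, 333.2]
```

Call:
play_rows(targets=[[0, 0, 0, -7, 6, 0, 0], [0, 0, 0, -14, 12, 0, 0], [0, 0, 0, -22, 17, 0, 0], [0, 0, 0, -29, 21, 0, 0], [0, 0, 0, -38, 25, 0, 0]])

```text
time: 11.2
tool_pos: [0.566, 0.0791, 0.0803]
orientation: [0.0, 0.953, -0.304, 0.0]
ft_force: [0.8, -1.6, -0.3]
gripper_width: 0.002
gripper_force: 0.7
```

Call:
play_rows(targets=[[0, 0, 0, -8, 2, 0, 0], [0, 0, 0, -16, 4, 0, 0], [0, 0, 0, -23, 5, 0, 0], [0, 0, 0, -28, 5, 0, 0], [0, 0, 0, -32, 5, 0, 0]])

```text
time: 11.7
tool_pos: [0.5343, 0.0841, 0.0804]
orientation: [-0.0, 0.953, -0.304, 0.0]
ft_force: [0.7, -0.1, 0.8]
gripper_width: 0.009
gripper_force: 0.4
```

```bash
python3 - <<'E'
from h import *
s=robot.state(); print(s["tool_pos"],s["ft_force"],s["gripper_force"])
c=robot.read_camera("side")
for d in robot.cut_out("side","filter_arm")[:1]: 
    v,u=np.nonzero(d["pixels"]); P=world(c,u,v); print(d["p"],np.median(P,0),d["extent"])
E
```

```text
[0.53434939 0.08407624 0.08037191] [ 0.71485909 -0.0676213   0.79163307] 0.367853585339617
0.6 [0.52176509 0.05605853 0.08556614] [342.8, 219.1, 366.9, 244.3]
```

Call:
play_rows(targets=[[0, 0, 0, -2, 0, 0, 0], [0, 0, 0, -4, 0, 0, 0], [0, 0, 0, -6, 1, 0, 0], [0, 0, 0, -7, 1, 0, 0], [0, 0, 0, -7, 1, 0, 0]])

```text
time: 12.3
tool_pos: [0.5285, 0.0843, 0.0804]
orientation: [0.0, 0.953, -0.304, 0.001]
ft_force: [3.0, -2.0, -1.9]
gripper_width: 0.008
gripper_force: 1.8
```

Call:
play_rows(targets=[[0, 0, 0, -1, 0, 0, 0], [0, 0, 0, -1, 0, 0, 0]])

```text
time: 12.5
tool_pos: [0.5284, 0.0843, 0.0805]
orientation: [-0.0, 0.953, -0.304, 0.002]
ft_force: [4.2, -3.4, -2.5]
gripper_width: 0.002
gripper_force: 2.7
```

```bash
python3 - <<'E'
from h import *
c=robot.read_camera("side")
v,u=np.mgrid[205:250,335:375].reshape(2,-1)
s=robot.state();print(s["tool_pos"],s["ft_force"])
k=(c["pixels"][v,u].max(1)<45)&(c["z_map"][v,u]>0); P=world(c,u[k],v[k]); q=P[(P[:,2]>.088)&(P[:,2]<.112)]
m=np.median(q,0); r=m[:2]-.0045*np.array([-.41,.91])-[.5199,-.011]; print("pin",len(q),m,np.hypot(*r),np.degrees(np.arctan2(r[1],r[0])))
E
```

```text
[0.52835065 0.08432944 0.08045789] [ 4.20443789 -2.47289849 -3.74708828]
pin 24 [0.51790408 0.09645642 0.1014779 ] 0.10336153025493922 90.08366093313292
```

Force rises with no further motion, so the filter is at its stop. Backing off.

Call:
play_rows(targets=[[0, 0, 0, 4, -3, 0, 0], [0, 0, 0, 12, -8, 0, 0], [0, 0, 0, 14, -9, 30, 0], [0, 0, 0, 14, -9, 70, 0], [0, 0, 0, 14, -9, 100, 0]])

```text
time: 13.05
tool_pos: [0.5408, 0.0759, 0.1819]
orientation: [-0.0, 0.953, -0.304, -0.0]
ft_force: [-0.0, -0.6, -0.7]
gripper_width: 0.008
gripper_force: 0.0
```

Call:
play_rows(targets=[[0, 0, 0, 0, -40, 10, 0], [0, 0, 0, 0, -85, 10, 0], [0, 0, 0, 0, -130, 10, 0], [0, 0, 0, 0, -170, 10, 0], [0, 0, 0, 0, -210, 10, 0]])

```text
time: 13.55
tool_pos: [0.5401, -0.1355, 0.1903]
orientation: [-0.0, 0.953, -0.304, -0.001]
ft_force: [0.4, 0.2, 0.6]
gripper_width: 0.007
gripper_force: 0.0
```

Call:
play_rows(targets=[[0, 0, 0, 0, -30, 0, 0], [0, 0, 0, 0, -30, 0, 0], [0, 0, 0, 0, -30, 0, 0]])

```text
time: 13.85
tool_pos: [0.5402, -0.1642, 0.19]
orientation: [-0.0, 0.953, -0.304, -0.001]
ft_force: [0.3, 0.2, -0.1]
gripper_width: 0.006
gripper_force: 0.0
```

```bash
python3 - <<'E'
from h import *
c=robot.read_camera("top"); save(c,"top9",(310,220,430,350,4.6))
E
```

```text
(no output)
```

View pics/top9.png

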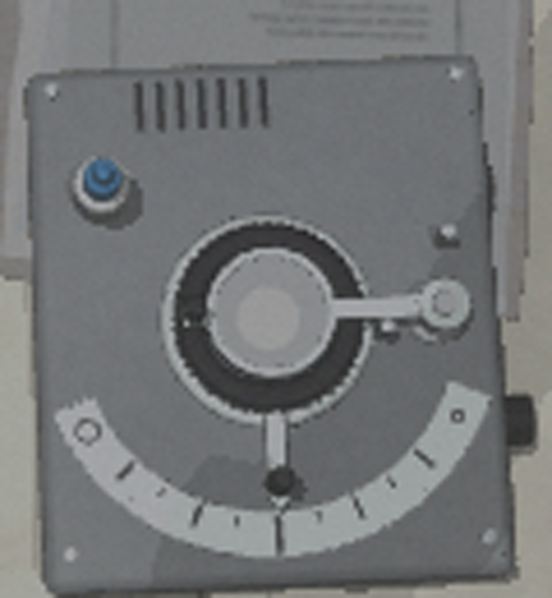

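The filter is centred over the opening at crop (268,313), with its arm against the stop peg at (388,328). The pointer at (280,505) meets the long mark at (280,530), the bottle at (100,180) is in place, and the arm is clear.

```bash
python3 -c "
from station import robot
print(robot.sign_off())"
```

```text
the job is handed in; nothing more can be done
None
```

The job is handed in: the last picture shows the iris pointer at the long middle mark, the filter against its stop over the light opening and the dropper bottle in place; I did not re-check the other loose things, and the hand-in returned no verdict.

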